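Lock the filter cover of a jeweller's bench dust extractor

ROBOT

A 6-joint arm with a two-finger parallel gripper is mounted at the origin on the work surface. World frame = base frame: x ahead of the robot, y to its left, z up, the work surface at z = 0. Lengths are in m, angles in rad, forces in N, time in s.
With the tool pointing down it reaches from about 0.425 to 0.95 m from the base axis. Payload 3.5 kg.
Tool frame: the origin (TCP) lies midway between the tips of the shut fingers; the grasp point (between the pads) lies 19 mm behind it; z points along the fingers, y is the line along which they close (so a half turn about z gives the same grasp; the last joint's range is limited). The gripper opens to 85 mm and grips with 20 to 120 N. Pads are 22 mm wide; open, the fingers measure 114 mm over their backs; the gripper's body (76 mm by 85 mm) begins 54 mm behind the grasp point. The pads swing forward as they close: fully open they stand 13 mm farther back than shut.
Start: joints at [1.12, 0.286, 1.577, -0, 1.279, -0.15], TCP at [0.2, 0.645, 0.231] pointing down, gripper open.
Joint ranges: [-2.77, 2.77], [-0.9, 2.22], [0.21, 2.48], [-1.53, 4.67], [0.24, 2.81], [-2.84, 2.84]. Speed limits (rad/s): [2.79, 2.79, 3.14, 3.14, 3.14, 3.14].

INTERFACE

Orientations are given as a unit quaternion [x, y, z, w].
In Python, from plant import get_state, read_camera, ctrl gives the robot as it stands.
- The arm moves only by the shell command python3 -m crank 'ROWS' [FORCE]. ROWS is JSON, a list of rows, each a list of 3 entries, a list of its own where there are three numbers: the shift along the tool's x, y, z in mm, then the turn about the tool's z in degrees, then the closure in counts, from 0 (fully open) to 255 (shut). In form: [[[tx, ty, tz], yaw, claw], ...]. A call has 1 to 10 rows; each row is the pose to reach, as a shift and turn from the pose commanded when the call began, along the tool's axes at that moment; what a row does not reach only later rows make up. A row lasts 1/10 s, in which the tool goes at most 50 mm and 8.59 degrees, less where a joint would pass 70% of its speed; a pose out of reach is approached as far as the arm can. A call with a gripper value outside its range is refused whole. The fingers move at their own pace and stop on an object; FORCE is the grip in N (left out, the last holds). Time passes only in rows, so rows that repeat a pose let the fingers close. It gives the time, the measured TCP pose, the force, the opening and the grip force at its end, in the units of the state.
- get_state(): the state, without advancing time (a new reading comes with each control period).
- read_camera(name): name is "side" or "top"; returns a dict with "frame" (420x560x3 uint8, blue, green, red), "range_z" (420x560 float32, m along the optical axis (not along the pixel's ray), 0 where there is no reading), "vfov" (degrees; the focal length in pixels is half the picture's height over the tangent of half this angle, whatever the lens; pixels are square), "cx", "cy" (the principal point, pixels), "origin" and "orientation" of the camera in the world. Camera axes: x right, y down, z forward; pixel columns grow to the right and rows downward; lengths in m; the calibration is good to about 2 mm. A picture is of the moment at which its call begins.
- ctrl.sign_off(): hands the job in; it is judged then, once.
The state is a dict: "time": time; "qpos": joint angles; "dq": joint speeds; "joint_efforts": joint torques, N m; "eef_pos": TCP position; "tcp_rot": TCP orientation; "contact_force": force on the tool from outside, world axes, zero at the start; "wrist_torque": the same for the moment, N m; "opening": opening from 0.0 (shut) to 1.0 (fully open); "finger_force": force on a finger pad.
Only numpy, scipy, OpenCV 4.12 (cv2) and the standard library are available. Lean on these libraries where they do the work, as an engineer would, in place of code of your own. Each camera call takes 0.05 s, during which the arm holds its last target. There are 200 camera calls.

TASK

The filter has just been changed and the dust extractor's filter cover still stands sprung open a little at its front edge. With a fingertip set in the slot of the quarter-turn fastener, press the cover down and turn the fastener clockwise to its stop, so that its cam locks the cover down flush, then take the fingers away. Do not pry the cover up, and leave the things lying around the extractor where they are.

Things in the scene. Friction and masses are not known exactly. Their poses are not given: they have to be found in the camera images.
- extractor: Grey sheet-steel case of the dust extractor, 300 mm deep (x), 320 mm wide (y), fixed on the bench. Origin: centre of its underside, on the bench; x to its rear, z up; front face (rocker switch, round gauge) on the -x side. With the cover shut its top is level at 146 mm. A round intake spigot sticks out 45 mm from its left (+y) side, 48 to 102 mm high.
- case_front (a point): Middle of the top front edge of the shut cover: 150 mm in front of the extractor's origin, 146 mm above the bench; fixed to the case, with the extractor's axes. The filter cover fills the top from here 240 mm back to its hinge; the 60 mm behind that is a fixed deck.
- cover (a joint): Hinge angle of the filter cover (flat steel panel 240 x 320 mm, 6 mm thick, hinged along its rear edge, 140 mm up). 0 rad is shut, on a hard stop; it grows as the front edge rises. A spring holds it open at about 0.045 rad (front edge 11 mm up). Pressing it shut at the fastener takes up to about 8 N; unless locked it springs up again.
- slot (a point): Centre of the fastener's top face, on its axis, 75 mm behind the cover's front edge. It is a round aluminium dial 84 mm wide, 2 mm proud of the cover. Across it runs a finger slot, closed at both ends, along this frame's own y: 62 mm long, 26 mm wide, 18 mm deep, flat black floor. z is up. Cover shut: this point is 148 mm above the bench, the slot floor 130 mm; sprung open: about 7 mm more.
- fastener (a joint): Dial angle: 0 rad open (slot along the extractor's y), 1.571 rad locked on its stop (slot along x, in line with the bar mark in front of the dial). Grows clockwise seen from above; starts at 0 to 0.6; stays where left (friction 0.1 N m). At about 0.8 rad a cam under the dial meets a keeper: with the cover up it jams; with the cover pressed nearly shut it passes under and holds the cover down.
- pendant: Bystander: blue-green stone in a metal bezel, oval, about 50 x 33 mm, 15 mm high, lying loose on the bench in front of the extractor. Origin at the centre of its underside.
- bur_block: Bystander: wooden block 75 x 45 mm, 28 mm high (45 mm with the steel burs in it), loose on the bench to the right of the extractor. Origin at the centre of its underside.
- jar: Bystander: glass jar with a metal lid, 52 mm in diameter, 62 mm high, loose on the bench to the left of the extractor. Origin at the centre of its underside.
- bench_brush: Bystander: wooden bench brush 170 mm long, lying loose on the bench in front of the extractor. Origin on its underside.

How it is judged:
By the outcome, as a careful person would: the job done as asked, in the order asked, and still so for the second after the job is handed in, with the robot touching nothing.
It also fails if it takes over 38 s, if anything falls off the work surface, if the arm or the gripper's body presses on something with over 40 N, if the wrist force passes 120 N, or if a joint passes its speed limit or range.

## Working session

There is one attempt and no reset: what is moved stays moved. The work goes in short steps, Python scripts to look and compute and a shell command to move; the robot and the scene stay as the last step left them, time stands still between calls to the robot, and variables do not carry over. Pictures are saved under pics/ and viewed, at most 10 in all, crops included, and the job is handed in when it is done.

```bash
mkdir -p pics
cat > h.py <<'E'
import numpy as np, cv2
from scipy.spatial.transform import Rotation as R
from plant import get_state, read_camera, ctrl
def shot(n):
    c=read_camera(n); np.save(f'/tmp/{n}.npy',c,allow_pickle=True); return c
def load(n): return np.load(f'/tmp/{n}.npy',allow_pickle=True).item()
def cloud(c):
    h,w=c['range_z'].shape; f=h/2/np.tan(np.radians(c['vfov'])/2)
    v,u=np.mgrid[:h,:w]; z=c['range_z']
    P=np.stack([(u-c['cx'])/f*z,(v-c['cy'])/f*z,z],-1)
    o=np.array(c['orientation']); M=R.from_quat(o).as_matrix() if o.size==4 else o.reshape(3,3)
    return P@M.T+np.array(c['origin'])
E
python3 - <<'E'
from h import *
for n in ('top','side'):
    c=shot(n); cv2.imwrite(f'pics/{n}0.png',c['frame']); print(n,c['vfov'],c['cx'],c['cy'],c['origin'],c['orientation'])
print(get_state())
E
```

```text
top 54.02216521595064 279.3462906128188 215.938804600298 [0.40312661 0.05594851 1.008717  ] [ 0.70807042 -0.70134913  0.06363321 -0.05192766]
side 47.926529648934235 280.96833427417255 209.64294116054324 [0.4610183  0.36362599 1.06956561] [-0.17450483  0.97087913 -0.16072865  0.03328796]
{'time': 0.1, 'qpos': array([ 1.11995586e+00,  2.87108890e-01,  1.57805393e+00, -2.27680037e-05,
        1.27857607e+00, -1.50001667e-01]), 'dq': array([-1.87220488e-03, -8.42099814e-04, -1.67598546e-03, -1.00719281e-03,
        1.78209164e-03,  9.73118245e-05]), 'joint_efforts': array([ 1.16734886e-03, -4.07296407e+01, -2.93700850e+01, -1.79825574e-04,
        3.41504208e-03, -8.77277301e-06]), 'eef_pos': array([0.19973138, 0.64414675, 0.23005164]), 'tcp_rot': array([ 1.49849470e-01,  9.88708240e-01, -1.02827855e-03, -3.07149447e-04]), 'contact_force': array([-0.42323603,  0.21659473,  0.63932404]), 'wrist_torque': array([-0.00352871, -0.04518815,  0.05480762]), 'finger_force': 0.0, 'opening': 1.0005960694885765}
```

View pics/top0.png

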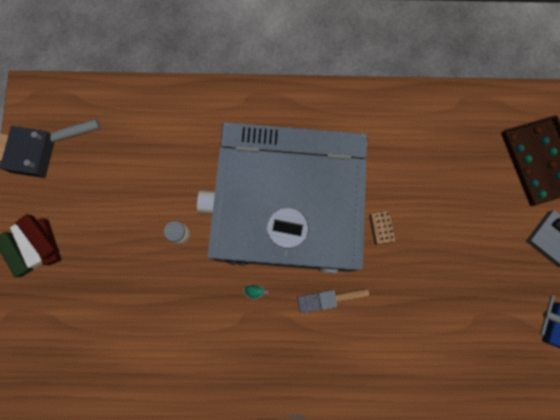

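View pics/side0.png

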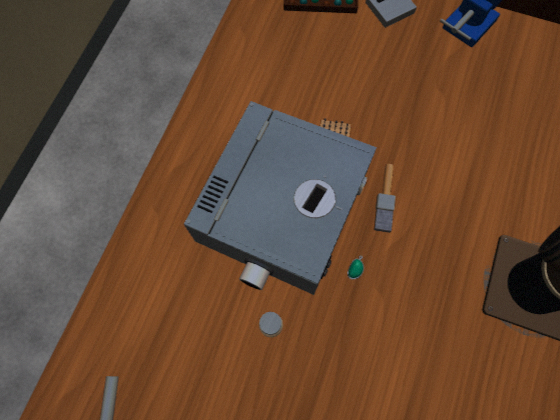

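The top view shows the dial at about (288,228), with the slot nearly across the case and slightly turned. The side view shows the dial at (315,198). The jar, brush, pendant and block all sit clear of the case. Next I'll measure the dial, slot and case.

Run:
```python
from h import *
ims=[]
for n,(u0,v0) in (('top',(288,228)),('side',(315,198))):
    c=load(n); P=cloud(c); g=cv2.cvtColor(c['frame'],cv2.COLOR_BGR2GRAY)
    H=np.zeros_like(g); cv2.circle(H,(u0,v0),26,255,-1)
    m=((g<45)&(H>0)).astype(np.uint8); k,l,s,ce=cv2.connectedComponentsWithStats(m)
    i=1+np.argmax(s[1:,4]); m=l==i; Q=P[m]; Q=Q[np.isfinite(Q).all(1)]
    hull=np.argwhere(m)[:,::-1].astype(np.float32)
    print(n,'slot px',cv2.minAreaRect(hull),'floor pts',np.median(Q,0),Q.std(0))
    mb=(g>130)&(H>0); D=P[mb]; D=D[(D[:,2]>.14)&(D[:,2]<.17)]
    print(' dial',len(D),D.mean(0),np.median(D[:,2]),cv2.minEnclosingCircle(D[:,:2].astype(np.float32)))
    # rim rect of slot at dial height: intersect slot mask minAreaRect corners w/ plane z=.155
    h=420;f=h/2/np.tan(np.radians(c['vfov'])/2);M=R.from_quat(c['orientation']).as_matrix()
    def pl(px,z):
        d=np.c_[(px[:,0]-c['cx'])/f,(px[:,1]-c['cy'])/f,np.ones(len(px))]@M.T;o=np.array(c['origin']);return o+d*((z-o[2])/d[:,2])[:,None]
    W=pl(cv2.boxPoints(cv2.minAreaRect(hull)),.155); print(' slot corners@.155\n',W.round(4), W.mean(0))
    # case top region
    t=(P[...,2]>.135)&(P[...,2]<.165); k,l,s,_=cv2.connectedComponentsWithStats(t.astype(np.uint8)); i=l[v0-22,u0+22] or 1+np.argmax(s[1:,4])
    T=P[l==i]; r=cv2.minAreaRect(T[:,:2].astype(np.float32)); print(' top',r,cv2.boxPoints(r).round(3).tolist())
    cr=cv2.resize(c['frame'][v0-50:v0+50,u0-60:u0+60],None,fx=4,fy=4,interpolation=cv2.INTER_CUBIC);ims.append(cr)
cv2.imwrite('pics/crop0.png',np.vstack(ims)[:, :][:800] if 0 else cv2.resize(np.hstack(ims),(800,333)))
```

```text
top slot px ((287.3269348144531, 227.3654022216797), (27.064027786254883, 9.21745777130127), 11.309932708740234) floor pts [0.52305367 0.02547398 0.13786029] [0.00993892 0.01657477 0.05434001]
 dial 761 [0.51980883 0.02654836 0.15592742] 0.15595190802925263 ((0.5195783972740173, 0.02630019187927246), 0.0417606383562088)
 slot corners@.155
 [[ 5.159e-01  5.510e-02  1.550e-01]
 [ 5.350e-01  5.150e-02  1.550e-01]
 [ 5.244e-01 -4.200e-03  1.550e-01]
 [ 5.053e-01 -4.000e-04  1.550e-01]] [0.5201226  0.02546119 0.155     ]
 top ((0.5954763293266296, 0.020074978470802307), (0.32071584463119507, 0.3002088665962219), 85.96902465820312) [[0.4339999854564667, -0.1289999932050705], [0.734000027179718, -0.15000000596046448], [0.7559999823570251, 0.16899999976158142], [0.4569999873638153, 0.19099999964237213]]
side slot px ((313.888427734375, 198.93133544921875), (10.743997573852539, 25.418725967407227), 31.607501983642578) floor pts [0.52289649 0.02196452 0.13783425] [0.00889661 0.03337143 0.07990164]
 dial 800 [0.52218278 0.02545381 0.1558224 ] 0.1558681221024516 ((0.5218214988708496, 0.025058932602405548), 0.04261644184589386)
 slot corners@.155
 [[ 0.5381  0.0523  0.155 ]
 [ 0.5281 -0.0023  0.155 ]
 [ 0.5062  0.003   0.155 ]
 [ 0.5165  0.0573  0.155 ]] [0.5222368  0.02756698 0.155     ]
 top ((0.5975463390350342, 0.019753336906433105), (0.32221487164497375, 0.3000876009464264), 86.0108413696289) [[0.43700000643730164, -0.13099999725818634], [0.7360000014305115, -0.1509999930858612], [0.7580000162124634, 0.17000000178813934], [0.45899999141693115, 0.19099999964237213]]
```

View pics/crop0.png

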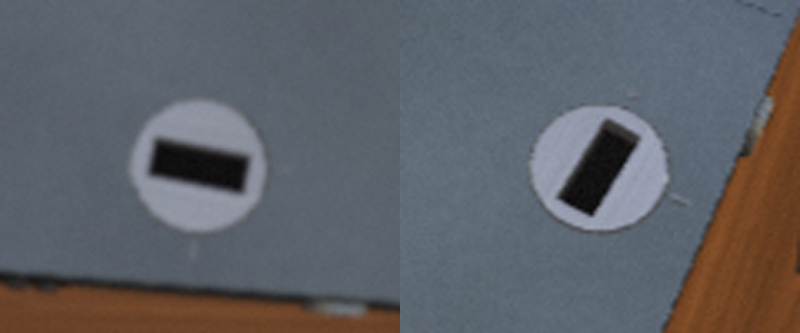

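The case agrees with the given sizes: its top measures 321×300 mm and its x axis lies at -4.0°. The dial centre is at (0.521, 0.0257, 0.156), which matches the point predicted from the case. The slot's long axis lies at about 79.4° in the world, so the dial starts at about 0.115 rad and needs about 83° clockwise. I'll go in with the fingers shut (22 mm wide in the 26 mm slot).

```bash
cat > go.py <<'E'
from h import *
import sys
def rep(t,ang):
    s=get_state(); M=R.from_quat(s['tcp_rot']).as_matrix(); y=M[:,1]
    a=np.degrees(np.arctan2(y[1],y[0]))
    print('t',s['time'],'pos',s['eef_pos'].round(4),'yang',a.round(2),'F',np.round(s['contact_force'],2),'T',np.round(s['wrist_torque'],2))
    print('shift mm',((np.array(t)-s['eef_pos'])@M*1000).round(1),'yaw',round(a-ang,2),'q6',s['qpos'][5].round(3),'tilt z',M[:,2].round(4))
rep([float(v) for v in sys.argv[1:4]],float(sys.argv[4]))
E
python3 -m crank '[[[-245,-248,0],-3,255],[[-245,-248,0],-3,255],[[-245,-248,0],-3,255],[[-245,-248,0],-3,255],[[-245,-248,0],-3,255],[[-245,-248,0],-3,255],[[-245,-248,0],-3,255],[[-245,-248,0],-3,255],[[-245,-248,0],-3,255]]' 20
python3 go.py 0.521 0.0257 0.200 79.4
```

```text
time: 1.0
eef_pos: [0.3609, 0.3342, 0.2311]
tcp_rot: [0.125, 0.992, 0.0, -0.0]
contact_force: [0.6, -0.1, -0.0]
opening: 0.002
finger_force: 0.0
t 1.0 pos [0.3609 0.3342 0.2311] yang 75.59 F [ 0.58 -0.09 -0.05] T [ 0.05 -0.07  0.01]
shift mm [-231.9 -259.    30.9] yaw -3.81 q6 -0.779 tilt z [-6.e-04  2.e-04 -1.e+00]
```

```bash
python3 -m crank '[[[-232,-259,0],-3.8,255],[[-232,-259,0],-3.8,255],[[-232,-259,0],-3.8,255],[[-232,-259,0],-3.8,255],[[-232,-259,0],-3.8,255],[[-232,-259,0],-3.8,255],[[-232,-259,0],-3.8,255],[[-232,-259,0],-3.8,255],[[-232,-259,31],-3.8,255],[[-232,-259,31],-3.8,255]]'
python3 go.py 0.521 0.0257 0.165 79.4
```

```text
time: 2.0
eef_pos: [0.519, 0.0289, 0.196]
tcp_rot: [0.09, 0.996, 0.0, -0.005]
contact_force: [-0.4, -0.5, -0.8]
opening: -0.001
finger_force: 0.0
t 2.0 pos [0.519  0.0289 0.196 ] yang 79.65 F [-0.35 -0.45 -0.81] T [-0.01  0.02  0.04]
shift mm [-2.9 -2.8 30.9] yaw 0.25 q6 -1.53 tilt z [-0.0089  0.0018 -1.    ]
```

```bash
python3 -m crank '[[[0,0,0],0,255],[[0,0,0],0,255]]' >/dev/null; python3 go.py 0.521 0.0257 0.165 79.4
python3 - <<'E'
from h import *
ims=[]
for n,(u0,v0) in (('top',(288,228)),('side',(315,198))):
    c=shot(n); ims.append(cv2.resize(c['frame'][v0-50:v0+50,u0-60:u0+60],(400,333),interpolation=cv2.INTER_CUBIC))
cv2.imwrite('pics/c1.png',np.hstack(ims))
E
```

```text
t 2.2 pos [0.522  0.0283 0.2014] yang 79.68 F [ 0.31 -0.81  0.23] T [-0.04  0.    0.03]
shift mm [ 0.6 -2.8 36.4] yaw 0.28 q6 -1.531 tilt z [ 0.0013 -0.     -1.    ]
```

View pics/c1.png

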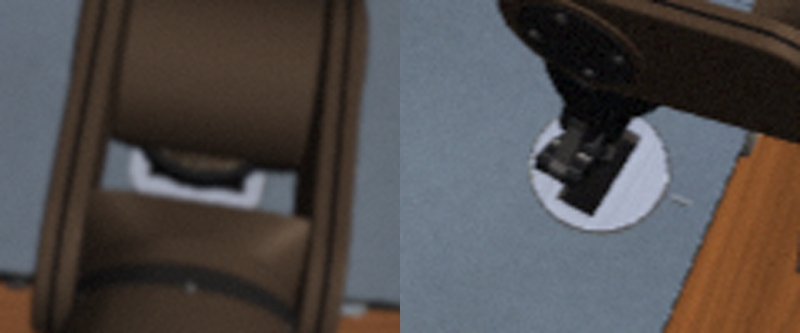

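The side view has the shut fingertips hovering over the slot, aligned with it. I'll descend into the slot mouth gently.

```bash
python3 -m crank '[[[0.5,-2.8,0],0.3,255],[[0.5,-2.8,20],0.3,255],[[0.5,-2.8,36],0.3,255],[[0.5,-2.8,42],0.3,255],[[0.5,-2.8,46],0.3,255],[[0.5,-2.8,49],0.3,255],[[0.5,-2.8,52],0.3,255],[[0.5,-2.8,52],0.3,255]]'
python3 go.py 0.521 0.0257 0.140 79.4
```

```text
time: 3.1
eef_pos: [0.5208, 0.0244, 0.1485]
tcp_rot: [0.094, 0.996, -0.0, 0.0]
contact_force: [0.5, -0.0, 1.1]
opening: -0.001
finger_force: 0.0
t 3.1 pos [0.5208 0.0244 0.1485] yang 79.26 F [ 0.51 -0.04  1.06] T [ 0.02 -0.01 -0.03]
shift mm [0.  1.3 8.5] yaw -0.14 q6 -1.531 tilt z [ 2.e-04 -0.e+00 -1.e+00]
```

```bash
python3 -m crank '[[[0,1,4],0,255],[[0,1,8],0,255],[[0,1,11],0,255],[[0,1,14],0,255],[[0,1,16],0,255],[[0,1,18],0,255],[[0,1,19],0,255],[[0,1,19],0,255]]'
python3 go.py 0.521 0.0257 0.129 79.4
```

```text
time: 3.9
eef_pos: [0.5211, 0.0255, 0.1305]
tcp_rot: [0.093, 0.996, 0.0, 0.0]
contact_force: [-3.7, 1.1, 7.5]
opening: 0.0
finger_force: 3.7
t 3.9 pos [0.5211 0.0255 0.1305] yang 79.27 F [-3.67  1.06  7.5 ] T [ 0.09  0.58 -0.01]
shift mm [0.1 0.2 1.5] yaw -0.13 q6 -1.529 tilt z [ 0.  0. -1.]
```

```bash
python3 -m crank '[[[0.3,0,1],0,255],[[0.5,0,1.5],0,255],[[0.5,0,1.5],0,255]]'
python3 go.py 0.521 0.0257 0.129 79.4
```

```text
time: 4.2
eef_pos: [0.5212, 0.0255, 0.13]
tcp_rot: [0.093, 0.996, -0.0, 0.001]
contact_force: [-3.3, 0.5, 10.6]
opening: -0.001
finger_force: 4.9
t 4.2 pos [0.5212 0.0255 0.13  ] yang 79.28 F [-3.35  0.54 10.57] T [ 0.11  0.66 -0.02]
shift mm [0.2 0.2 1. ] yaw -0.12 q6 -1.529 tilt z [ 1.3e-03 -3.0e-04 -1.0e+00]
```

```bash
python3 -m crank '[[[0,0,1],0,255],[[0,0,2],0,255],[[0,0,2],0,255]]'
python3 go.py 0.521 0.0257 0.129 79.4
```

```text
time: 4.5
eef_pos: [0.5212, 0.0255, 0.1299]
tcp_rot: [0.093, 0.996, -0.0, 0.0]
contact_force: [-7.8, 1.1, 18.7]
opening: -0.002
finger_force: 9.2
t 4.5 pos [0.5212 0.0255 0.1299] yang 79.29 F [-7.81  1.11 18.66] T [0.14 1.47 0.01]
shift mm [0.3 0.2 0.9] yaw -0.11 q6 -1.529 tilt z [ 4.e-04 -4.e-04 -1.e+00]
```

The cover is on its hard stop at 18.7 N. Now the clockwise turn, starting with 45°.

```bash
python3 -m crank '[[[0,0,0],5,255],[[0,0,0],10,255],[[0,0,0],15,255],[[0,0,0],20,255],[[0,0,0],25,255],[[0,0,0],30,255],[[0,0,0],35,255],[[0,0,0],40,255],[[0,0,0],45,255],[[0,0,0],45,255]]'
python3 go.py 0.521 0.0257 0.129 79.4
```

```text
time: 5.5
eef_pos: [0.5224, 0.0248, 0.1299]
tcp_rot: [0.468, 0.884, 0.0, 0.002]
contact_force: [-4.7, -1.4, 15.3]
opening: -0.004
finger_force: 9.8
t 5.5 pos [0.5224 0.0248 0.1299] yang 34.23 F [-4.71 -1.39 15.29] T [-0.2   0.74 -0.  ]
shift mm [ 1.5 -0.7  0.9] yaw -45.17 q6 -0.743 tilt z [ 0.0043 -0.002  -1.    ]
```

```bash
python3 -m crank '[[[1,0,0.5],5,255],[[1,0,0.5],10,255],[[1,0,0.5],15,255],[[1,0,0.5],20,255],[[1,0,0.5],25,255],[[1,0,0.5],30,255],[[1,0,0.5],34,255],[[1,0,0.5],38,255],[[1,0,0.5],38,255]]'
python3 go.py 0.521 0.0257 0.129 -4
```

```text
time: 6.4
eef_pos: [0.5236, 0.0262, 0.1299]
tcp_rot: [0.73, 0.683, 0.003, 0.004]
contact_force: [0.2, 1.1, 13.4]
opening: -0.001
finger_force: 8.2
t 6.4 pos [0.5236 0.0262 0.1299] yang -3.79 F [ 0.22  1.13 13.39] T [ 0.21  0.04 -0.02]
shift mm [-0.6 -2.6  0.9] yaw 0.21 q6 -0.078 tilt z [ 9.6e-03 -7.0e-04 -1.0e+00]
```

```bash
python3 -m crank '[[[0,-2,0],2,255],[[0,-2,0],4,255],[[0,-2,0],6,255],[[0,-2,0],8,255],[[0,-2,0],8,255]]'
python3 go.py 0.521 0.0257 0.129 -4
```

```text
time: 6.9
eef_pos: [0.523, 0.026, 0.13]
tcp_rot: [0.776, 0.631, 0.005, 0.005]
contact_force: [4.3, 1.4, 10.0]
opening: -0.003
finger_force: 7.7
t 6.9 pos [0.523 0.026 0.13 ] yang -11.76 F [4.3  1.38 9.98] T [ 0.12 -0.66  0.11]
shift mm [-0.7 -1.9  0.9] yaw -7.76 q6 0.06 tilt z [ 0.014  -0.0014 -0.9999]
```

Run:
```python
from h import *
ims=[]
for n,(u0,v0) in (('top',(288,228)),('side',(315,198))):
    c=shot(n); ims.append(cv2.resize(c['frame'][v0-50:v0+50,u0-60:u0+60],(400,333),interpolation=cv2.INTER_CUBIC))
cv2.imwrite('pics/c2.png',np.hstack(ims))
```

```text
(no output)
```

View pics/c2.png

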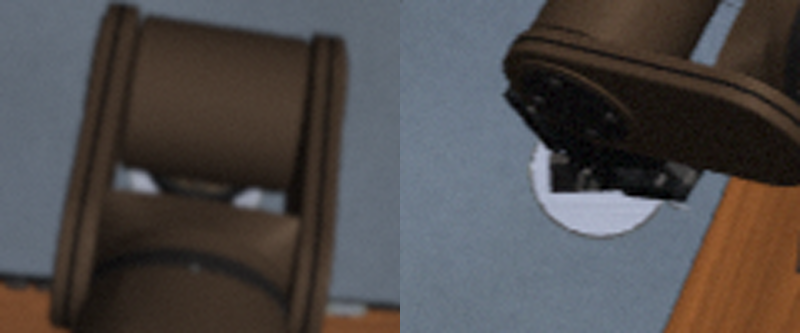

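The dial has turned with the fingers, but the torque (0.11 N m) is only friction, so it's not yet on its stop. I'll keep turning until the torque rises.

```bash
python3 -m crank '[[[0,0,1],2,255],[[0,0,1],4,255],[[0,0,1],4,255]]'
python3 go.py 0.521 0.0257 0.129 -4
```

```text
time: 7.3
eef_pos: [0.5231, 0.0258, 0.1299]
tcp_rot: [0.797, 0.604, 0.005, 0.005]
contact_force: [1.1, 0.0, 14.1]
opening: 0.002
finger_force: 9.6
t 7.3 pos [0.5231 0.0258 0.1299] yang -15.75 F [ 1.15  0.03 14.12] T [ 0.02 -0.26  0.09]
shift mm [-0.7 -2.   0.8] yaw -11.75 q6 0.13 tilt z [ 0.0136 -0.0019 -0.9999]
```

```bash
python3 -m crank '[[[0,0,0],2,255],[[0,0,0],4,255],[[0,0,0],4,255]]'
python3 go.py 0.521 0.0257 0.129 -4
```

```text
time: 7.6
eef_pos: [0.5232, 0.0256, 0.1299]
tcp_rot: [0.818, 0.575, 0.005, 0.005]
contact_force: [2.1, 0.7, 14.1]
opening: -0.001
finger_force: 9.5
t 7.6 pos [0.5232 0.0256 0.1299] yang -19.74 F [ 2.06  0.73 14.11] T [-0.04 -0.28  0.09]
shift mm [-0.7 -2.1  0.9] yaw -15.74 q6 0.2 tilt z [ 0.0138 -0.0023 -0.9999]
```

```bash
python3 -m crank '[[[0,0,0],2,255],[[0,0,0],4,255],[[0,0,0],6,255],[[0,0,0],6,255]]'
python3 go.py 0.521 0.0257 0.129 -4
```

```text
time: 8.0
eef_pos: [0.5232, 0.0254, 0.1299]
tcp_rot: [0.847, 0.532, 0.005, 0.005]
contact_force: [1.8, -0.5, 14.4]
opening: -0.003
finger_force: 9.4
t 8.0 pos [0.5232 0.0254 0.1299] yang -25.74 F [ 1.78 -0.49 14.43] T [-0.24 -0.31  0.11]
shift mm [-0.7 -2.1  0.9] yaw -21.74 q6 0.305 tilt z [ 0.0139 -0.0028 -0.9999]
```

Run:
```python
from h import *
c=shot('side'); cv2.imwrite('pics/c3.png',cv2.resize(c['frame'][160:230,275:365],(720,560),interpolation=cv2.INTER_CUBIC))
```

```text
(no output)
```

View pics/c3.png

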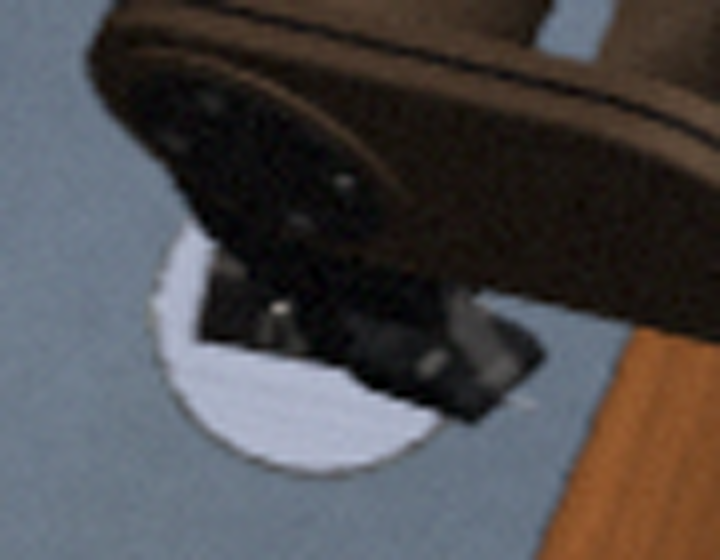

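The near slot edge is visible from crop (198,340) to (350,372), which is pixel (299.8,202.5) to (318.8,206.5). I'll convert that to an angle.

Run:
```python
from h import *
c=load('side');f=210/np.tan(np.radians(c['vfov'])/2);M=R.from_quat(c['orientation']).as_matrix();o=np.array(c['origin'])
def pl(u,v,z):
    d=M@[(u-c['cx'])/f,(v-c['cy'])/f,1]; return o+d*(z-o[2])/d[2]
a,b=pl(299.75,202.5,.148),pl(318.75,206.5,.148); print(a,b,np.degrees(np.arctan2(*(a-b)[1::-1])))
```

```text
[0.54759175 0.04279817 0.148     ] [0.50784459 0.03746199 0.148     ] 7.646410369217075
```

The slot is at about +7.6° and the stop is at -4°. The fingers lag it by a steady 33° of play, so there are about 12° still to turn.

```bash
python3 -m crank '[[[0,0,0],3,255],[[0,0,0],6,255],[[0,0,0],9,255],[[0,0,0],11,255],[[0,0,0],11,255]]'
python3 go.py 0.521 0.0257 0.129 -4
```

```text
time: 8.55
eef_pos: [0.5232, 0.0249, 0.1299]
tcp_rot: [0.894, 0.448, 0.005, 0.005]
contact_force: [3.4, -2.2, 14.3]
opening: 0.001
finger_force: 9.4
t 8.55 pos [0.5232 0.0249 0.1299] yang -36.73 F [ 3.36 -2.22 14.26] T [-0.53 -0.24  0.1 ]
shift mm [-0.7 -2.3  0.9] yaw -32.73 q6 0.497 tilt z [ 0.0139 -0.004  -0.9999]
```

```bash
python3 -m crank '[[[0,0,0],2,255],[[0,0,0],4,255],[[0,0,0],4,255]]'
python3 go.py 0.521 0.0257 0.129 -4
python3 - <<'E'
from h import *
c=shot('side'); cv2.imwrite('pics/c4.png',cv2.resize(c['frame'][160:230,275:365],(720,560),interpolation=cv2.INTER_CUBIC))
E
```

```text
time: 8.85
eef_pos: [0.5231, 0.0249, 0.1299]
tcp_rot: [0.909, 0.417, 0.005, 0.005]
contact_force: [1.7, -2.6, 14.4]
opening: -0.003
finger_force: 13.9
t 8.85 pos [0.5231 0.0249 0.1299] yang -40.68 F [ 1.75 -2.58 14.38] T [-0.46 -0.3   0.22]
shift mm [-0.7 -2.1  0.9] yaw -36.68 q6 0.566 tilt z [ 0.0134 -0.0041 -0.9999]
```

View pics/c4.png

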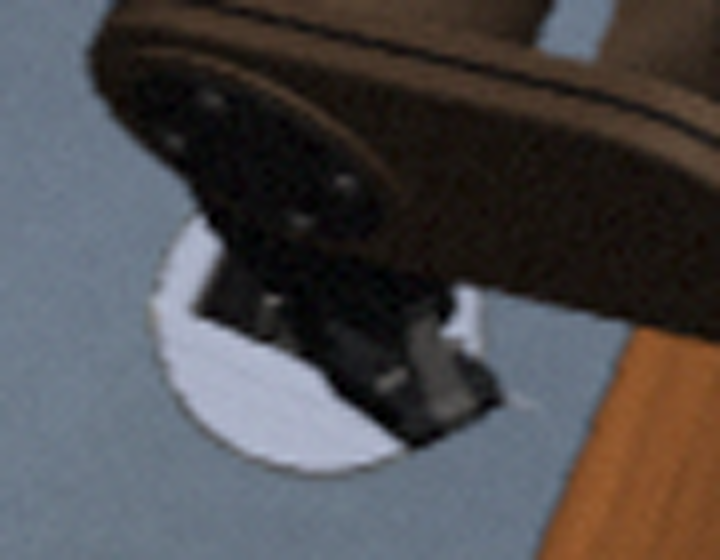

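The slot edge now runs from crop (193,310) to (325,378), about 15° farther round, and the torque has risen to 0.22 N m. That puts the dial at its stop. One small extra push to be sure, then I'll turn back to neutral and lift out.

```bash
python3 -m crank '[[[0,0,0],1,255],[[0,0,0],2,255],[[0,0,0],2,255]]'
python3 go.py 0.521 0.0257 0.129 -4
```

```text
time: 9.2
eef_pos: [0.5229, 0.0249, 0.1299]
tcp_rot: [0.916, 0.402, 0.005, 0.005]
contact_force: [0.9, -3.1, 14.9]
opening: -0.002
finger_force: 17.9
t 9.2 pos [0.5229 0.0249 0.1299] yang -42.63 F [ 0.88 -3.14 14.91] T [-0.39 -0.19  0.38]
shift mm [-0.7 -2.   0.9] yaw -38.63 q6 0.6 tilt z [ 0.013  -0.0042 -0.9999]
```

The torque at the stop is firm (0.38 N m). Now I'll back the fingers off into the play, unload and lift.

```bash
python3 -m crank '[[[0,0,0],-4,255],[[0,0,-2],-8,255],[[0,0,-3],-14,255],[[0,0,-4],-18,255],[[0,0,-5],-18,255],[[0,0,-8],-18,255],[[0,0,-14],-18,255],[[0,0,-24],-18,255],[[0,0,-45],-18,255],[[0,0,-80],-18,255]]'
python3 go.py 0.521 0.0257 0.25 -4
```

```text
time: 10.2
eef_pos: [0.5156, 0.0276, 0.2028]
tcp_rot: [0.842, 0.539, -0.002, -0.003]
contact_force: [0.5, 0.5, 0.7]
opening: -0.005
finger_force: 0.0
t 10.2 pos [0.5156 0.0276 0.2028] yang -24.78 F [0.46 0.48 0.66] T [0.02 0.   0.07]
shift mm [  0.6   5.4 -47.3] yaw -20.78 q6 0.287 tilt z [-0.0069  0.0029 -1.    ]
```

```bash
python3 -m crank '[[[0,0,-50],0,255],[[227,-105,-80],0,255],[[227,-105,-80],0,255],[[227,-105,-80],0,255],[[227,-105,-80],0,255],[[227,-105,-80],0,255],[[227,-105,-80],0,255],[[227,-105,-80],0,255],[[227,-105,-80],0,255]]'
python3 - <<'E'
from h import *
ims=[]
for n in ('top','side'):
    c=shot(n); ims.append(cv2.resize(c['frame'],(400,300)));P=cloud(c)
    T=P[(P[...,2]>.12)&(P[...,2]<.17)&(abs(P[...,0]-.49)<.05)&(abs(P[...,1]+.06)<.03)]
    print(n,np.polyfit(T[:,0],T[:,2],1),np.median(T[:,2]))
u0,v0=288,228
c=load('top');a=cv2.resize(c['frame'][v0-50:v0+50,u0-60:u0+60],(400,300),interpolation=3)
c=load('side');b=cv2.resize(c['frame'][148:248,255:375],(400,300),interpolation=3)
cv2.imwrite('pics/f.png',np.vstack([np.hstack(ims),np.hstack([a,b])]))
E
```

```text
time: 11.1
eef_pos: [0.517, 0.2762, 0.2842]
tcp_rot: [0.842, 0.539, -0.001, -0.0]
contact_force: [0.1, -0.4, -0.4]
opening: 0.001
finger_force: 0.0
top [-0.00033719  0.1471837 ] 0.14706012840819632
side [-0.00122537  0.14762686] 0.14712761551268266
```

View pics/f.png

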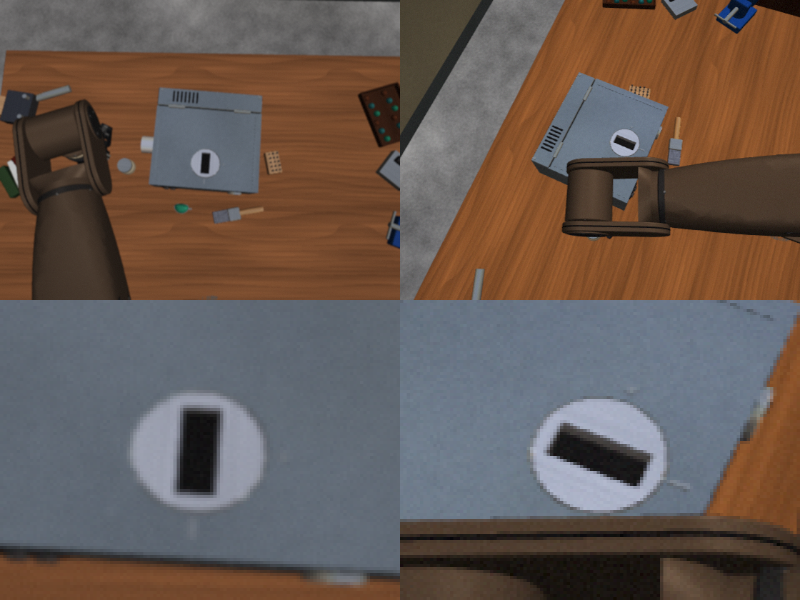

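The slot, at crop (200,450), now lies in line with the bar mark at (193,525). The cover is flush: level, and measured at 147 mm (1 mm above its shut height, as at the first look). The bystanders are where they were.

```bash
python3 -c "
from plant import ctrl
print(ctrl.sign_off())"
```

```text
the job is handed in; nothing more can be done
None
```

The fastener is turned clockwise to its stop and the cover is locked down flush; the fingers are clear, the things lying around look unmoved in the final pictures, and the job was handed in at about 11 s.

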